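Rock the feeder's seesaw gate over and release the grinding balls

TASK

The ball feeder is set for the wrong tray. With a fingertip, press down the raised end of the seesaw gate until it has rocked fully over its pivot to the other side; only then push the stop bar across the chute by its end button so that all three grinding balls roll down into the tray on the side you pressed. Do not touch or lift the balls, leave the gate lying on that side, and leave the bottle, beaker and vial where they stand.

Things in the scene. Friction and masses are not known exactly. Their poses are not given: they have to be found in the camera images.
- feeder: Ball feeder fixed to the bench, 440 mm wide (its y), x from -75 to +225 mm. Origin on the bench below the middle of the gate; x points away from the robot, up along the feed chute, y to the left, z up. Chute: 36 mm wide, 20 mm walls, slope 0.15 rad, mouth floor 138 mm up at x 34 mm. Nothing fixed is above 190 mm. Four thin guide posts 185 mm high at x 64 and 86, y +/-30 mm.
- gate (a joint): Tilt (rad) of the seesaw gate: aluminium trough 220 mm long, 62 wide, pivot 110 mm up, along the feeder's x. Top-heavy, it rests at +0.26 (left end up, balls would run right) or -0.26 (right end up, balls run left), starts at either (a moment to settle), and falls over by itself once past level. Under 2 N on a pad moves it. A backboard at its middle, robot side, stands 55 mm above the pivot.
- pad_left (a point): Centre of the top face of the black press pad, 40 x 40 mm, on the gate's left end: 51 mm to the robot side of the trough's middle line, 88 mm left of the pivot. About 161 mm above the bench when up, 116 mm when down. Moves with the gate.
- pad_right (a point): The same on the right end of the gate, 88 mm right of the pivot.
- stop (a joint): Travel (m) of the steel stop bar along the feeder's +y (left): near 0 its blade blocks the chute, from about 0.032 the balls can roll, 0.045 is fully open (hard stop). About 1.2 N of friction; stays where it is left.
- stop_end (a point): Centre of the outer face of the black round button, 26 mm diameter, on the stop bar's right end; the face is upright and looks to the feeder's -y. 75 mm along the feeder's x, 180 mm above the bench, about 90 mm right of the chute's middle when closed. Push it to the feeder's +y; the space to its right is free.
- tray_left (a point): Centre of the inner floor of the left tray, 112 x 122 mm inside, 12 mm above the bench, 150 mm along the feeder's +y from its origin; walls 58 mm above the bench, outer end wall 103 mm.
- tray_right (a point): The same for the right tray, 150 mm along the feeder's -y, so the line from here to tray_left is the feeder's y axis.
- ball0_center (a point): Centre of grinding ball 0: white ceramic, 22 mm diameter, 20 g; the three wait in a row in the feed chute behind the stop bar's blade.
- ball1_center (a point): Centre of grinding ball 1: white ceramic, 22 mm diameter, 20 g; the three wait in a row in the feed chute behind the stop bar's blade.
- ball2_center (a point): Centre of grinding ball 2: white ceramic, 22 mm diameter, 20 g; the three wait in a row in the feed chute behind the stop bar's blade.
- bottle: White bottle, 56 mm diameter, 130 mm tall, standing behind the left tray; origin at the centre of its foot. Not part of the job.
- beaker: Clear beaker, 66 mm diameter, 70 mm tall, standing behind the right tray; origin at the centre of its foot. Not part of the job.
- vial: Small capped glass vial, 28 mm diameter, 60 mm tall, standing on the robot side of the feeder; origin at the centre of its foot. Not part of the job.

How it is judged:
On the way, in this order (a step that is already met when the one before it is completed fails the run):
1. the gate has rocked fully over to the other side while the three balls still wait behind the stop (distance of pad_left from where it was at the start of the episode above 0.025 m and (value of joint gate above 0.2 rad or value of joint gate below -0.2 rad) and distance of each of ball0_center, ball1_center, ball2_center from where it was at the start of the episode below 0.02 m), for 0.2 s.
2. the stop is pushed open and the three balls have rolled into the tray on the pressed side (value of joint stop above 0.03 m and ((value of joint gate below -0.2 rad and y of ball0_center in the frame of feeder between 0.087 and 0.212 m and z of each of ball0_center, ball1_center, ball2_center in the frame of feeder below 0.05 m and x of ball0_center in the frame of feeder between -0.058 and 0.058 m and y of ball1_center in the frame of feeder between 0.087 and 0.212 m and x of ball1_center in the frame of feeder between -0.058 and 0.058 m and y of ball2_center in the frame of feeder between 0.087 and 0.212 m and x of ball2_center in the frame of feeder between -0.058 and 0.058 m) or (value of joint gate above 0.2 rad and y of ball0_center in the frame of feeder between -0.212 and -0.087 m and z of each of ball0_center, ball1_center, ball2_center in the frame of feeder below 0.05 m and x of ball0_center in the frame of feeder between -0.058 and 0.058 m and y of ball1_center in the frame of feeder between -0.212 and -0.087 m and x of ball1_center in the frame of feeder between -0.058 and 0.058 m and y of ball2_center in the frame of feeder between -0.212 and -0.087 m and x of ball2_center in the frame of feeder between -0.058 and 0.058 m))), for 0.2 s.
At the end, for the whole second after the job is handed in: The gate lies on the opposite side from its start (tilted at least 0.2 rad, pads on the other side of level from where they started), the stop bar is open by more than 30 mm, and all three balls are inside the tray on the gate's low side, below its rim (all of step 2 and distance of pad_left from where it was at the start of the episode above 0.025 m and (value of joint gate above 0.2 rad or value of joint gate below -0.2 rad)); the robot touches nothing.
It fails at once if a ball is touched by the fingers or the arm (contact force between any of ball0, ball1, ball2 and the fingers above 0.3 N or contact force between any of ball0, ball1, ball2 and the arm above 0.3 N).
It fails at once if a ball is lifted (height (world z) of any of ball0_center, ball1_center, ball2_center above 0.19 m).
It fails at once if the bottle, beaker or vial is moved by more than 20 mm, tipped or lifted (distance of any of bottle, beaker, vial from where it was at the start of the episode above 0.02 m or angle between any of bottle, beaker, vial's own z axis and vertical above 0.3 rad).
It also fails if it takes over 45 s, if anything falls off the work surface, if the arm or the gripper's body presses on something with over 40 N, if the wrist force passes 120 N, or if a joint passes its speed limit or range.

ROBOT

A 6-joint arm with a two-finger parallel gripper is mounted at the origin on the work surface. World frame = base frame: x ahead of the robot, y to its left, z up, the work surface at z = 0. Lengths are in m, angles in rad, forces in N, time in s.
With the tool pointing down it reaches from about 0.3 to 0.775 m from the base axis. Payload 14.6 kg.
Tool frame: the origin (TCP) lies midway between the tips of the shut fingers; the grasp point (between the pads) lies 19 mm behind it; z points along the fingers, y is the line along which they close (so a half turn about z gives the same grasp; the last joint's range is limited). The gripper opens to 94 mm and grips with 3 to 60 N. Pads are 16 mm wide; open, the fingers measure 119 mm over their backs; the gripper's body (75 mm by 177 mm) begins 78 mm behind the grasp point.
Start: joints at [-0.067, 0.3, 1.521, -0, 1.321, -0.067], TCP at [0.55, -0, 0.205] pointing down, gripper open.
Joint ranges: [-3.03, 3.03], [-0.79, 2.21], [0.23, 2.52], [-1.04, 4.18], [0, 3.07], [-2.55, 2.55]. Speed limits (rad/s): [2.22, 2.22, 2.57, 3.14, 3.14, 3.14].

INTERFACE

Orientations are given as [roll, pitch, yaw] about the fixed x, y, z axes, in that order (R = Rz(yaw) Ry(pitch) Rx(roll)).
In Python, from station import ctrl gives the robot as it stands. The module is installed in compiled form; this text tells all that it offers.
- The arm moves only by the tool servo_tool, never from a script. Its argument "plan" is a list of rows, each a list of 7 numbers: the opening in per cent of the stroke, from 0 (shut) to 100 (fully open), then the shift along the tool's x, y, z in m, then the turn, a rotation vector about the tool's x, y, z in rad. A call has exactly 8 rows; each row shifts and turns the commanded pose from where the row before left it, along the tool's axes as they then stand; what a row does not reach is not made up. A row lasts 1/8 s, in which the tool goes at most 62.5 mm and 10.7 degrees, less where a joint would pass 70% of its speed; a pose out of reach is approached as far as the arm can. A call with a gripper value outside its range is refused whole. The fingers move at their own pace and stop on an object; "force" is the grip in N (left out, the last holds). Time passes only in rows, so rows that do not move let the fingers close, or fill a call up. It gives the time, the measured TCP pose, the force, the opening and the grip force at its end, in the units of the state.
- ctrl.get_obs(): the state, without advancing time (a new reading comes with each control period).
- ctrl.camera(name): name is "scene" or "side" or "wrist"; returns a dict with "pixels" (420x560x3 uint8, red, green, blue), "z_map" (420x560 float32, m along the optical axis (not along the pixel's ray), 0 where there is no reading), "mtx" (3x3 intrinsics, pixels), "pose" (4x4, takes a point from camera to world coordinates). Camera axes: x right, y up, looking along -z (the intrinsics and any distortion apply to the point x, -y, -z); pixel columns grow to the right and rows downward; lengths in m; the calibration is good to about 2 mm. A picture is of the moment at which its call begins.
- ctrl.hand_in(): hands the job in; it is judged then, once.
The state is a dict: "time_s": time; "qpos": joint angles; "joint_vel": joint speeds; "tau": joint torques, N m; "ee_pos": TCP position; "eef_rot": TCP orientation; "force": force on the tool from outside, world axes, zero at the start; "moment": the same for the moment, N m; "grip_width": finger opening in m; "grip_force": force on a finger pad.
Only numpy, scipy, OpenCV 4.12 (cv2) and the standard library are available. Lean on these libraries where they do the work, as an engineer would, in place of code of your own. Each camera call takes 0.05 s, during which the arm holds its last target. There are 200 camera calls.

## Working session

There is one attempt and no reset: what is moved stays moved. The work goes in short steps, Python scripts to look and compute and a tool call to move; the robot and the scene stay as the last step left them, time stands still between calls to the robot, and variables do not carry over. Pictures are saved under pics/ and viewed, at most 10 in all, crops included, and the job is handed in when it is done.

Besides the shell and the picture viewer there is one more tool, called after "Request:" as name([rows], argument=value, ...), one row to a line, values as JSON. servo_tool: Moves the arm, as the interface text tells. Its arguments: {"type":"object","properties":{"plan":{"type":"array","items":{"type":"array","items":{"type":"number"}}},"force":{"type":"number"}},"required":["plan"]}

```bash
mkdir -p pics; cat > h.py <<'E'
import numpy as np, cv2
from station import ctrl
def cam(n,save=None):
    c=ctrl.camera(n)
    if save: cv2.imwrite('pics/'+save,c['pixels'][:,:,::-1])
    return c
def pts(c):
    z=c['z_map']; K=c['mtx']; v,u=np.mgrid[:z.shape[0],:z.shape[1]]
    x=(u-K[0,2])/K[0,0]*z; y=(v-K[1,2])/K[1,1]*z
    P=np.stack([x,-y,-z,np.ones_like(z)],-1)@c['pose'].T
    P=P[...,:3]; P[z==0]=np.nan; return P
E
python3 - <<'E'
from h import *
o=ctrl.get_obs(); print(o)
a=cam('scene','s1.png'); b=cam('side','d1.png')
np.savez('c1.npz',s=pts(a),d=pts(b),sp=a['pixels'],dp=b['pixels'])
print(a['pose'],b['pose'],a['mtx'])
E
```

```text
{'time_s': 0.0, 'qpos': array([-6.66035155e-02,  3.00483187e-01,  1.52160235e+00, -2.66383103e-05,
        1.32070661e+00, -6.66021580e-02]), 'joint_vel': array([ 1.30564299e-03,  1.13962866e-04,  5.45093306e-04,  2.62237100e-04,
       -6.05270577e-07,  1.92162406e-04]), 'tau': array([-1.53750298e-03, -5.31805658e+01, -3.52735734e+01,  7.07558286e-02,
        2.43994006e-02, -4.79655944e-05]), 'ee_pos': array([5.49725435e-01, 6.44666700e-06, 2.04870708e-01]), 'eef_rot': array([-3.14039410e+00, -5.40855302e-05,  1.57080155e+00]), 'force': array([ 0.43373805,  0.32821967, -0.89764896]), 'moment': array([ 0.0218836 ,  0.02342817, -0.01744093]), 'grip_force': 0.0, 'grip_width': 0.09376773691472767}
[[ 0.65420695 -0.52482604  0.54458322  1.08703485]
 [ 0.75631191  0.45172518 -0.47321946 -0.4169527 ]
 [ 0.00235595  0.72145824  0.69245394  0.7798767 ]
 [ 0.          0.          0.          1.        ]] [[ 0.83007503  0.32081317 -0.45612975  0.21728311]
 [-0.55741864  0.50098345 -0.66204233 -0.46930617]
 [ 0.01612156  0.80380003  0.59468109  0.56753383]
 [ 0.          0.          0.          1.        ]] [[521.22150444   0.         280.48914243]
 [  0.         521.22150444 214.96146755]
 [  0.           0.           1.        ]]
```

View pics/s1.png

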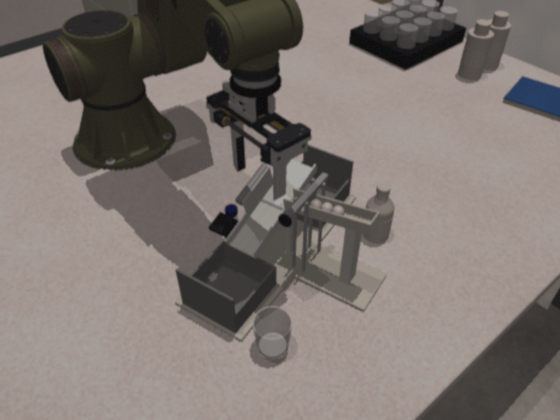

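View pics/d1.png

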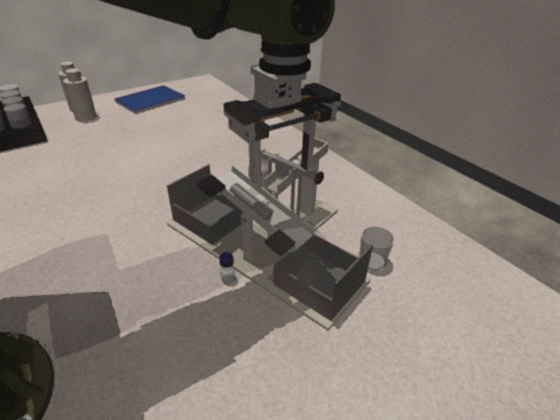

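The scene view shows the button at about (285,220), the right pad at (222,225) and the vial cap at (231,210). The side view shows the left pad at (210,186), the right pad at (280,241) and the button at (319,178). The left end looks raised. Next I'll turn these pixels into positions.

```bash
python3 - <<'E'
from h import *
d=np.load('c1.npz'); 
def q(k,u,v,r=2):
    P=d[k][v-r:v+r+1,u-r:u+r+1].reshape(-1,3); return np.round(np.nanmedian(P,0),4), np.round(np.median(d[k+'p'][v-r:v+r+1,u-r:u+r+1].reshape(-1,3),0))
for n,k,u,v in [('padL','d',210,186),('padR','d',280,241),('padR','s',222,225),('btn','d',319,178),('btn','s',285,220),('vial','d',226,258),('vialS','s',231,210),('trayRfloor','s',232,282),('trayLfloor','d',210,215),('ball','s',316,203),('ball','s',339,210),('base','d',330,315)]:
    print(n,k,*q(k,u,v))
# tray rim points z~0.055-0.06 and end walls, dark
for k in 'sd':
    P=d[k]; c=d[k+'p'].max(-1)
    m=(c<75)&(P[...,0]>.35)&(P[...,0]<.75)&(abs(P[...,1])<.35)
    # pad-like clusters
    for lo,hi in [(.1,.13),(.145,.2)]:
        mm=(m&(P[...,2]>lo)&(P[...,2]<hi)).astype('uint8')
        n,l,st,ce=cv2.connectedComponentsWithStats(mm)
        for i in range(1,n):
            if st[i,4]>40: print(k,lo,st[i],np.round(np.nanmedian(P[l==i],0),4),np.round(P[l==i].min(0),3),np.round(P[l==i].max(0),3))
    mm=(P[...,2]>.003)&(P[...,2]<.014)&(P[...,0]>.3)&(P[...,0]<.85)&(abs(P[...,1])<.35)
    r=cv2.minAreaRect(P[mm][:,:2].astype('float32')); print(k,'plate',r)
    for lo,hi in [(.0545,.062),(.099,.106)]:
        mm=(P[...,2]>lo)&(P[...,2]<hi)&(P[...,0]>.3)&(P[...,0]<.85)&(abs(P[...,1])<.35)&(c<120)
        print(k,lo,mm.sum(),cv2.minAreaRect(P[mm][:,:2].astype('float32')))
E
```

```text
padL d [0.4561 0.102  0.1609] [35. 33. 32.]
padR d [ 0.5085 -0.056   0.1162] [44. 41. 38.]
padR s [ 0.5142 -0.0597  0.1144] [22. 21. 22.]
btn d [ 0.6235 -0.0125  0.1834] [32. 30. 28.]
btn s [ 0.631  -0.0108  0.1826] [16. 15. 17.]
vial d [0.4345 0.011  0.0599] [30. 29. 53.]
vialS s [0.4441 0.0101 0.0586] [20. 22. 55.]
trayRfloor s [ 0.5614 -0.0801  0.0124] [61. 59. 58.]
trayLfloor d [0.4901 0.203  0.0118] [92. 91. 87.]
ball s [0.6217 0.0686 0.1663] [146. 136. 130.]
ball s [0.6645 0.0819 0.1718] [155. 144. 137.]
base d [ 0.5349 -0.1729  0.0223] [57. 54. 51.]
s 0.1 [209 213  29  24 439] [ 0.5149 -0.0571  0.1147] [ 0.491 -0.078  0.103] [ 0.535 -0.032  0.122]
s 0.1 [293 222   4  12  44] [0.6043 0.0349 0.1144] [0.601 0.032 0.101] [0.607 0.041 0.129]
s 0.145 [278 184  48  43 393] [0.6248 0.0175 0.1784] [ 0.601 -0.016  0.146] [0.64  0.105 0.194]
s 0.145 [236 187  13  17  87] [ 0.5112 -0.0076  0.1558] [ 0.502 -0.02   0.145] [0.521 0.008 0.161]
s plate ((0.5756347179412842, -0.0003954172134399414), (0.5487843155860901, 0.694599986076355), 0.23688679933547974)
s 0.0545 1118 ((0.5634205937385559
[... 344 characters left out ...]
0.0751 0.1684] [0.581 0.047 0.149] [0.606 0.096 0.185]
d 0.145 [291 169  33  19 255] [0.6165 0.0097 0.1797] [ 0.597 -0.015  0.145] [0.636 0.059 0.193]
d 0.145 [196 175  29  23 387] [0.4565 0.1032 0.1604] [0.435 0.084 0.147] [0.482 0.129 0.167]
d 0.145 [235 193  37  26 172] [4.991e-01 4.000e-04 1.556e-01] [ 0.48  -0.021  0.145] [0.517 0.05  0.167]
d plate ((0.5840520858764648, -0.008388936519622803), (0.6758660078048706, 0.5456200838088989), 87.64311981201172)
d 0.0545 1098 ((0.5607844591140747, 0.05160711705684662), (0.288388192653656, 0.43205440044403076), 12.338857650756836)
d 0.099 575 ((0.5763378143310547, 0.0588412880897522), (0.22824060916900635, 0.4326913058757782), 14.65265941619873)
```

Request:
servo_tool([
  [0,0,0,-0.012,0,0,0],
  [0,0.035,-0.031,0,0,0,0],
  [0,0.035,-0.031,0,0,0,0],
  [0,0.036,-0.031,0,0,0,0],
  [0,0,0,0,0,0,-0.155],
  [0,0,0,0,0,0,-0.15],
  [0,0,0,0,0,0,0],
  [0,0,0,0,0,0,0],
], force=20)

```text
time_s: 1.1
ee_pos: [0.4571, 0.1059, 0.2178]
eef_rot: [3.141, 0.0, 1.872]
force: [-1.3, 0.3, -0.6]
grip_width: 0.0176
grip_force: 0.0
```

```bash
python3 - <<'E'
from h import *
o=ctrl.get_obs(); print(o['ee_pos'],o['eef_rot'],o['grip_width'])
for n in ['wrist','scene','side']:
    a=cam(n,n+'2.png'); P=pts(a); c=a['pixels'].max(-1)
    T=np.linalg.inv(a['pose'])@np.append(o['ee_pos'],1); K=a['mtx']; print(n,'tcp px',K[0,0]*T[0]/-T[2]+K[0,2],K[1,1]*-T[1]/-T[2]+K[1,2])
    m=(c<75)&(P[...,0]>.35)&(P[...,0]<.75)&(abs(P[...,1])<.35)
    for lo,hi in [(.1,.13),(.145,.2)]:
        mm=(m&(P[...,2]>lo)&(P[...,2]<hi)).astype('uint8')
        k,l,st,ce=cv2.connectedComponentsWithStats(mm)
        for i in range(1,k):
            if st[i,4]>60: print(n,lo,st[i],np.round(np.nanmedian(P[l==i],0),4),np.round(P[l==i].min(0),3),np.round(P[l==i].max(0),3))
E
```

```text
[0.4570946  0.10594034 0.21775405] [3.14131696e+00 4.26846781e-05 1.87232085e+00] 0.017614708173056572
wrist tcp px 287.8822452264745 263.60225712550664
wrist 0.1 [328  26  62   2  68] [0.4685 0.2486 0.102 ] [0.445 0.242 0.1  ] [0.487 0.254 0.105]
wrist 0.1 [551 120   9  21 101] [0.634  0.2236 0.1091] [0.631 0.218 0.105] [0.642 0.231 0.114]
wrist 0.1 [422 253  19  22 173] [0.5835 0.0962 0.1158] [0.582 0.091 0.1  ] [0.587 0.098 0.13 ]
wrist 0.1 [447 253  23  22 191] [0.6045 0.1023 0.1157] [0.603 0.098 0.1  ] [0.608 0.105 0.13 ]
wrist 0.1 [380 254  15  68 252] [0.5592 0.0577 0.123 ] [0.547 0.027 0.108] [0.568 0.098 0.13 ]
wrist 0.1 [521 274  28  27 452] [0.6795 0.0982 0.1128] [0.677 0.083 0.1  ] [0.685 0.106 0.13 ]
wrist 0.145 [403 186  11  56 177] [0.5341 0.141  0.1485] [0.53  0.115 0.145] [0.542 0.155 0.156]
wrist 0.145 [ 265  189   61   62 3111] [0.4604 0.1115 0.1637] [0.437 0.085 0.146] [0.485 0.135 0.169]
wrist 0.145 [ 443  269   61   93 1712] [0.5928 0.0918 0.1772] [0.581 0.041 0.145] [0.623 0.124 0.187]
wrist 0.145 [298 288   9  35 107] [0.481  0.0639 0.1692] [0.478 0.041 0.163]
[... 804 characters left out ...]
31 0.0646 0.1668] [ 0.6   -0.015  0.145] [0.731 0.105 0.195]
scene 0.145 [348 207  25  11  99] [0.6894 0.1097 0.1669] [0.667 0.102 0.157] [0.71  0.117 0.175]
side tcp px 206.87181187177168 158.41965519075256
side 0.1 [264 230  31  27 464] [ 0.5051 -0.0582  0.1153] [ 0.484 -0.079  0.102] [ 0.53  -0.019  0.122]
side 0.145 [275 160  17  17 119] [0.599  0.0705 0.1675] [0.591 0.047 0.151] [0.606 0.088 0.184]
side 0.145 [292 170  32  15 197] [0.6169 0.005  0.1788] [ 0.598 -0.015  0.145] [0.636 0.056 0.193]
side 0.145 [196 175  29  23 389] [0.4566 0.1036 0.1602] [0.435 0.083 0.147] [0.482 0.129 0.168]
side 0.145 [230 189  33  29  91] [0.4873 0.0282 0.158 ] [ 0.476 -0.013  0.145] [0.499 0.063 0.171]
```

Request:
servo_tool([
  [0,0,0.003,0.025,0,0,0],
  [0,0,0,0.02,0,0,0],
  [0,0,0,0.012,0,0,0],
  [0,0,0,0.012,0,0,0],
  [0,0,0,0.012,0,0,0],
  [0,0,0,0.01,0,0,0],
  [0,0,0,0,0,0,0],
  [0,0,0,0,0,0,0],
])

```text
time_s: 2.25
ee_pos: [0.46, 0.1069, 0.1268]
eef_rot: [3.141, 0.0, 1.876]
force: [-0.6, 0.3, -0.0]
grip_width: 0.0002
grip_force: 0.0
```

Request:
servo_tool([
  [0,0,0,-0.02,0,0,0],
  [0,0,0,-0.04,0,0,0],
  [0,0,0,-0.05,0,0,0],
  [0,0,0,0,0,0,0],
  [0,0,0,0,0,0,0],
  [0,0,0,0,0,0,0],
  [0,0,0,0,0,0,0],
  [0,0,0,0,0,0,0],
])

```text
time_s: 3.25
ee_pos: [0.4597, 0.1069, 0.236]
eef_rot: [-3.141, -0.0, 1.876]
force: [-0.5, -0.1, 0.1]
grip_width: 0.0004
grip_force: 0.0
```

```bash
python3 - <<'E'
from h import *
o=ctrl.get_obs(); print(o['ee_pos'],o['eef_rot'],o['grip_width'])
for n in ['scene','side']:
    a=cam(n,n+'3.png'); P=pts(a); c=a['pixels'].max(-1)
    m=(c<75)&(P[...,0]>.35)&(P[...,0]<.75)&(abs(P[...,1])<.35)
    for lo,hi in [(.1,.13),(.145,.2)]:
        mm=(m&(P[...,2]>lo)&(P[...,2]<hi)).astype('uint8')
        k,l,st,ce=cv2.connectedComponentsWithStats(mm)
        for i in range(1,k):
            if st[i,4]>60: print(n,lo,st[i],np.round(np.nanmedian(P[l==i],0),4),np.round(P[l==i].min(0),3),np.round(P[l==i].max(0),3))
E
```

```text
[0.45974746 0.10688746 0.23603235] [-3.14083475e+00 -1.24115226e-04  1.87574438e+00] 0.00035073693164010153
scene 0.1 [274 164  16  16 139] [0.4733 0.1231 0.1147] [0.439 0.104 0.104] [0.485 0.14  0.123]
scene 0.1 [246 180  39  28 269] [0.5005 0.0593 0.1174] [ 0.481 -0.006  0.1  ] [0.519 0.119 0.13 ]
scene 0.145 [244 165  34  32 322] [0.5032 0.0363 0.158 ] [0.478 0.003 0.145] [0.516 0.094 0.177]
scene 0.145 [278 184  93  51 816] [0.6368 0.0659 0.1658] [ 0.601 -0.015  0.145] [0.733 0.105 0.194]
scene 0.145 [210 193  30  19 347] [ 0.5121 -0.0481  0.1616] [ 0.486 -0.067  0.149] [ 0.532 -0.021  0.168]
scene 0.145 [343 205  31  13 143] [0.6855 0.1087 0.1668] [0.657 0.1   0.157] [0.71  0.117 0.177]
side 0.1 [195 195  27  16 270] [0.4532 0.1128 0.1161] [0.432 0.096 0.102] [0.48  0.142 0.123]
side 0.145 [273 159  19  18 137] [0.5986 0.0718 0.1682] [0.59  0.047 0.149] [0.604 0.092 0.184]
side 0.145 [292 169  32  19 219] [0.6163 0.0111 0.1789] [ 0.598 -0.015  0.145] [0.637 0.057 0.193]
side 0.145 [221 189  40  16 210] [0.4843 0.0408 0.1589] [0.47  0.003 0.146] [0.509 0.091 0.177]
side 0.145 [259 211  31  19 379] [ 0.501  -0.0484  0.1616] [ 0.481 -0.067  0.149] [ 0.527 -0.021  0.167]
```

View pics/side3.png

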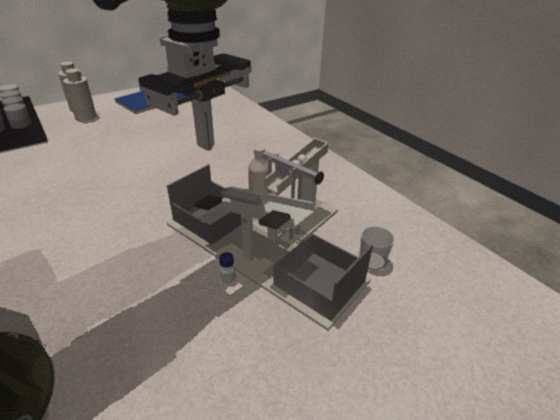

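View pics/scene3.png

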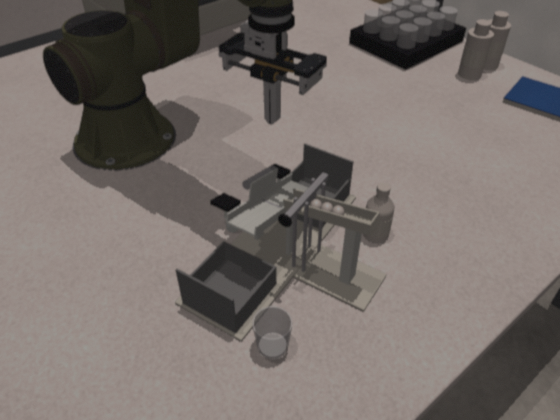

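The gate has rocked over: in the side view the left pad is now low at (208,202) and the right pad is high at (275,218). The balls still wait at about (316,203)–(339,210) in the scene view. Next I'll go to the right of the button.

Request:
servo_tool([
  [0,-0.035,0.02,0,0,0,0],
  [0,-0.035,0.02,0,0,0,0],
  [0,-0.035,0.021,0,0,0,0],
  [0,-0.035,0.021,0,0,0,0],
  [0,-0.035,0.021,0,0,0,0],
  [0,-0.036,0.021,0,0,0,0],
  [0,0,0,0,0,0,0],
  [0,0,0,0,0,0,0],
])

```text
time_s: 4.35
ee_pos: [0.6411, -0.0567, 0.2361]
eef_rot: [-3.141, -0.0, 1.876]
force: [0.4, 0.4, 0.1]
grip_width: 0.0006
grip_force: 0.0
```

```bash
python3 - <<'E'
from h import *
o=ctrl.get_obs(); p=o['ee_pos']; print(p,o['eef_rot'],o['grip_width'])
y=o['eef_rot'][2]-np.pi/2; R=np.array([[-np.sin(y),np.cos(y)],[np.cos(y),np.sin(y)]])
for n in ['wrist','scene','side']:
    a=cam(n,n+'4.png'); P=pts(a); c=a['pixels'].max(-1)
    m=(P[...,2]>.165)&(P[...,2]<.2)&(P[...,0]>.58)&(P[...,0]<.68)&(P[...,1]>-.04)&(P[...,1]<.05)
    Q=P[m]; t=(Q[:,:2]-p[:2])@R.T
    b=t[:,0]<t[:,0].min()+.012
    print(n,m.sum(),'tool-x min',np.percentile(t[:,0],[0,1,5]),'button tool y range',np.percentile(t[b,1],[0,10,50,90,100]),'z',np.percentile(Q[b,2],[0,50,100]))
E
```

```text
[ 0.6411348  -0.05671551  0.23614805] [-3.14104096e+00 -3.75690810e-04  1.87588198e+00] 0.0005955603348515334
wrist 2779 tool-x min [0.04675335 0.04751294 0.0493342 ] button tool y range [-0.0105371  -0.00693617  0.0018603   0.01037279  0.01461862] z [0.17377552 0.1891654  0.19629783]
scene 432 tool-x min [0.04420879 0.04518953 0.0460303 ] button tool y range [-0.01050197 -0.00585188  0.00365071  0.01152332  0.01506395] z [0.16778839 0.18374989 0.19437374]
side 349 tool-x min [0.0462493  0.04674228 0.04741174] button tool y range [-0.01318843 -0.01120829 -0.00418099  0.00661326  0.01116174] z [0.16619736 0.18308209 0.19358285]
```

View pics/wrist4.png

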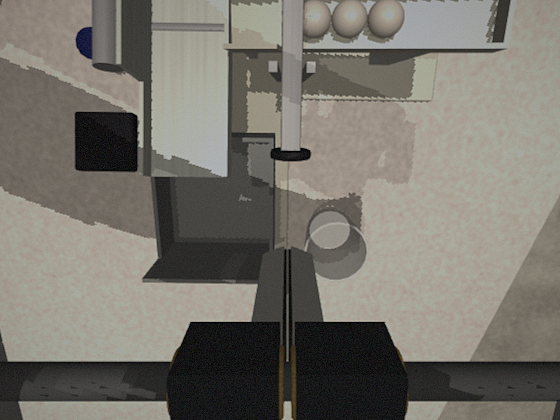

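The wrist view shows the bar button at (291,154), straight ahead of the shut fingers and about 46 mm away. The three balls are at (315–385,18). The beaker at (335,240) is low and clear of the fingers.

Request:
servo_tool([
  [0,0,0.001,0.034,0,0,0],
  [0,0,0.001,0.034,0,0,0],
  [0,0.015,0,0,0,0,0],
  [0,0.015,0,0,0,0,0],
  [0,0.012,0,0,0,0,0],
  [0,0.012,0,0,0,0,0],
  [0,0.013,0,0,0,0,0],
  [0,0.012,0,0,0,0,0],
])

```text
time_s: 5.5
ee_pos: [0.6203, 0.0173, 0.1691]
eef_rot: [3.14, 0.005, 1.875]
force: [20.0, -62.9, -8.1]
grip_width: 0.0006
grip_force: 32.9
```

```bash
python3 - <<'E'
from h import *
o=ctrl.get_obs(); print(o['ee_pos'],o['force'])
a=cam('scene','scene5.png')
E
```

```text
[0.62029597 0.01726774 0.16907341] [ 19.97987351 -62.9132097   -8.05255958]
```

View pics/scene5.png

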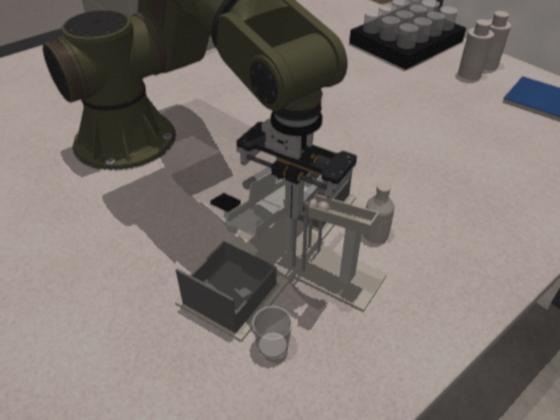

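The fingers have reached the hard stop with about 65 N on the wrist, and the balls are leaving the chute. I'll back off and check.

Request:
servo_tool([
  [0,-0.006,0,0,0,0,0],
  [0,-0.025,0,0,0,0,0],
  [0,-0.03,0,0,0,0,0],
  [0,-0.02,0,-0.03,0,0,0],
  [0,0,0,-0.05,0,0,0],
  [0,0,0,0,0,0,0],
  [0,0,0,0,0,0,0],
  [0,0,0,0,0,0,0],
])

```text
time_s: 6.55
ee_pos: [0.6436, -0.0586, 0.2469]
eef_rot: [-3.139, -0.001, 1.876]
force: [1.2, -0.7, -1.3]
grip_width: 0.0006
grip_force: 0.0
```

Request:
servo_tool([
  [0,0,0,0,0,0,0],
  [0,0,0,0,0,0,0],
  [0,0,0,0,0,0,0],
  [0,0,0,0,0,0,0],
  [0,0,0,0,0,0,0],
  [0,0,0,0,0,0,0],
  [0,0,0,0,0,0,0],
  [0,0,0,0,0,0,0],
])

```text
time_s: 7.55
ee_pos: [0.644, -0.0585, 0.2484]
eef_rot: [3.142, -0.0, 1.876]
force: [-0.6, -0.5, -0.2]
grip_width: 0.0009
grip_force: 0.0
```

```bash
python3 - <<'E'
from h import *
o=ctrl.get_obs(); print(o['time_s'],o['ee_pos'],o['force'])
a=cam('scene'); b=cam('side')
cv2.imwrite('pics/f6.png',cv2.resize(np.vstack([x['pixels'][130:320,150:430,::-1] for x in (a,b)]),None,fx=1.55,fy=1.55))
E
```

```text
7.55 [ 0.6439988  -0.05846038  0.24844469] [-0.57881668 -0.49810447 -0.15462769]
```

View pics/f6.png

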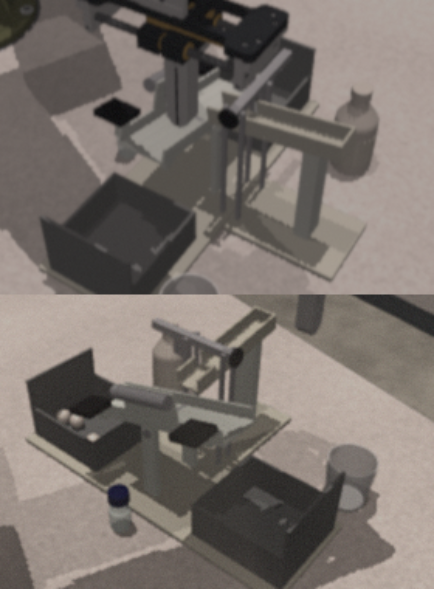

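The chute is empty, the bar is open, and the gate lies left-down. The side crop shows three balls in the left tray at (63,415), (77,422) and (92,438). I'm handing in.

```bash
python3 -c "
from station import ctrl
print(ctrl.hand_in())"
```

```text
the job is handed in; nothing more can be done
None
```

I pressed the gate over to the left and pushed the stop bar open to its hard stop; the last pictures show all three balls in the left tray. The job was handed in at about 7.6 s and no verdict was shown.

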